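# Clear the jammed spacer feeder and load the carrier

## Task

Spacer blocks have jammed crosswise under the guide lips of the two-lane sloping feeder: slide each one back up its lane until it is clear of the lips and lift it out. Load every spacer block there is, the loose one on the table as well, into the carrier, one to a nest, and press each down until it is flush with the nest walls. Then lock the carrier by turning both of its clamp knobs fully tight: one has a left-hand thread, so feel which way each gives. Leave the other things on the table where they are.

Things in the scene. Friction and masses are not known exactly. Their poses are not given: they have to be found in the camera images.
- feeder: two-lane sloping part feeder fixed to the table, 190 x 158 mm. Origin on the table under its middle; x horizontal, uphill; y across; z up. The flat lane floors rise 12 degrees towards +x and are 32 mm above the origin. u = distance along the slope from there, uphill; w = square to the floor. Floors run u -95 to +95 mm; walls 6 mm thick, 27 mm high, at y -76, 0, 76 mm; end stop 8 mm high at u 90 to 95
- lips_a (a point): floor centre of the lane at feeder y = +38 mm, at u = +10 mm, where its guide lips end. Both lanes are alike, 70 mm wide. Below this point (u -95 to +10) lips 3 mm thick with underside at w = 27 mm reach in from both walls, leaving a 44 mm slot in the middle: fingers pass, a block lying across does not. Above this point the lane is open on top
- lips_b (a point): the same point of the lane at feeder y = -38 mm. At the lower end of both lanes two cheeks narrow the way from 68 mm (u = -34 mm) to 45 mm (u = -76 mm), so that a block lying across cannot come out at the bottom. A block stays where it is left on the slope; it takes 1 to 3 N to push along
- carrier: carrier plate with three open nests in a row, fixed to the table, 200 x 100 x 8 mm. Origin on the table under its middle; x along the row, y along a seated block's length, z up. Nests 62 mm apart, alike: black walls round the block's two ends, tops 36 mm above the table; recess 66 mm (y) by 28 mm (x), the middle 42 mm of its long sides open for fingers
- nest0 (a point): first (carrier -x) nest of the carrier: the centre of a fully seated block, 24 mm above the table
- nest1 (a point): middle nest of the carrier: the centre of a fully seated block, 24 mm above the table
- nest2 (a point): last (carrier +x) nest of the carrier: the centre of a fully seated block, 24 mm above the table
- pad0 (a joint): stiff sliding floor pad of nest 0: 0 raised (a block put on it stands 6 mm proud of the walls), 0.006 m fully down (block flush). It starts raised, takes about 5 N to push down and stays where it is pushed
- pad1 (a joint): stiff sliding floor pad of nest 1: 0 raised (a block put on it stands 6 mm proud of the walls), 0.006 m fully down (block flush). It starts raised, takes about 5 N to push down and stays where it is pushed
- pad2 (a joint): stiff sliding floor pad of nest 2: 0 raised (a block put on it stands 6 mm proud of the walls), 0.006 m fully down (block flush). It starts raised, takes about 5 N to push down and stays where it is pushed
- clamp_1: clamp knob of the carrier: one of two like posts fixed to the table along the carrier's left (+y) long side. Origin on the table under its axis, z up. On top a black T-bar, 50 mm long, 11 mm wide, from 60 to 80 mm above the table, turns about the post; at joint value 0 the bar lies along this x axis. The two change places from start to start
- clamp_2: clamp knob of the carrier: one of two like posts fixed to the table along the carrier's left (+y) long side. Origin on the table under its axis, z up. On top a black T-bar, 50 mm long, 11 mm wide, from 60 to 80 mm above the table, turns about the post; at joint value 0 the bar lies along this x axis. The two change places from start to start
- screw_1 (a joint): turn of the T-bar of clamp_1 in rad, counterclockwise from above positive; starts at 0, slack, against a stop. It turns one way only, about 2.2 rad to the tight end stop, and stays where left (friction 0.06 N m). One clamp has a right-hand, the other a left-hand thread; they look alike: try gently which way it gives
- screw_2 (a joint): turn of the T-bar of clamp_2 in rad, counterclockwise from above positive; starts at 0, slack, against a stop. It turns one way only, about 2.2 rad to the tight end stop, and stays where left (friction 0.06 N m). One clamp has a right-hand, the other a left-hand thread; they look alike: try gently which way it gives
- block_a: spacer block: plain light silvery bar, 24 x 24 x 62 mm, 0.06 to 0.13 kg, any long side may face up; origin at its centre, y along the 62 mm. If present, jammed across the feeder lane at y = +38 mm under the lips, its centre near u = -25 mm, a little askew
- block_b: spacer block: plain light silvery bar, 24 x 24 x 62 mm, 0.06 to 0.13 kg, any long side may face up; origin at its centre, y along the 62 mm. If present, jammed across the feeder lane at y = -38 mm in the same way (block_a or block_b may be absent, never both)
- block_c: spacer block: plain light silvery bar, 24 x 24 x 62 mm, 0.06 to 0.13 kg, any long side may face up; origin at its centre, y along the 62 mm. Always present, lying loose on the table in front of the feeder
- spool: bystander: white solder reel, about 56 mm, right of the carrier; origin under its centre; leave alone
- tin: bystander: round cream tin with a green lid, 47 mm across, 18 mm high; origin under its centre; leave alone
- driver: bystander: small green screwdriver, 136 mm long, lying at the left edge of the table; origin under its centre; leave alone
There are look-alikes about, which are no part of the job. What is shaped like the clamp_1 but green or turquoise is not meant.

How it is judged:
On the way, in this order (a step that is already met when the one before it is completed fails the run):
1. every block present is pressed home in a nest ((horizontal distance between block_a and nest0 below 0.005 m or horizontal distance between block_a and nest1 below 0.005 m or horizontal distance between block_a and nest2 below 0.005 m) and z of block_a in the frame of carrier between 0.021 and 0.026 m and angle between the y axis of each of block_a, block_b, block_c and the y axis of carrier, either way round below 0.1 rad and linear speed of each of block_a, block_b, block_c below 0.02 m/s and (horizontal distance between block_b and nest0 below 0.005 m or horizontal distance between block_b and nest1 below 0.005 m or horizontal distance between block_b and nest2 below 0.005 m) and z of block_b in the frame of carrier between 0.021 and 0.026 m and (horizontal distance between block_c and nest0 below 0.005 m or horizontal distance between block_c and nest1 below 0.005 m or horizontal distance between block_c and nest2 below 0.005 m) and z of block_c in the frame of carrier between 0.021 and 0.026 m), for 0.2 s.
2. then both clamp knobs are turned tight (value of joint screw_1 above 1.9 rad and value of joint screw_2 below -1.9 rad), for 0.2 s.
At the end, for the whole second after the job is handed in: every block present lies in a nest: centre within 5 mm of the nest point seen from above, length within 0.1 rad of the carrier's y, centre at most 2 mm above (3 mm below) seated height, at rest; both T-bars turned at least 1.9 rad to the tight end (all of step 1 and all of step 2); the robot touches nothing.
It fails at once if a bystander (solder reel, tin, screwdriver) has been shifted more than 4 cm (distance of any of spool, tin, driver from where it was at the start of the episode above 0.04 m).
Of block_a, block_b only 1 to 2 are there at a start; the rules pass over those that are not, and their reading is None.
At some moment in a run one of block_c may be knocked a few centimetres aside while the robot is not near it.
Once in a run the grip may slacken for a moment while it holds something.
It also fails if it takes over 208 s, if anything falls off the work surface, if the arm or the gripper's body presses on something with over 40 N, if the wrist force passes 120 N, or if a joint passes its speed limit or range.

## Robot

A 7-joint arm with a two-finger parallel gripper is mounted at the origin on a cart in front of the work surface, level with it; the furniture and walls round the work are solid. World frame = base frame: x ahead of the robot, y to its left, z up, the work surface at z = 0. Lengths are in m, angles in rad, forces in N, time in s.
With the tool pointing down it reaches from about 0.425 to 0.825 m from the base axis. Payload 3.6 kg.
Tool frame: the origin (TCP) lies where the fingers leave the gripper's body, on its centre line; the fingertips stand 73 mm ahead of it and the grasp point (between the pads) lies 54 mm ahead of it (arm.grip_point_offset is the distance from the TCP to the grasp point, in m); z points along the fingers, y is the line along which they close (so a half turn about z gives the same grasp; the last joint's range is limited). The gripper opens to 85 mm and grips with 20 to 120 N. Pads are 22 mm wide; open, the fingers measure 114 mm over their backs; the gripper's body (76 mm by 85 mm) begins 54 mm behind the grasp point. The pads swing forward as they close: fully open they stand 13 mm farther back than shut.
Start: joints at [-1.175, 0.615, -0.013, 1.423, 0.008, 1.103, -0.04], TCP at [0.267, 0.593, 0.304] pointing down, gripper open.
Joint ranges: [-3.12, 3.12], [-0.3, 2.06], [-1.34, 1.32], [0.26, 2.42], [-1.36, 4.5], [0.01, 1.98], [-2.84, 2.84]. Speed limits (rad/s): [2.79, 2.79, 3.14, 3.14, 3.14, 3.14, 3.14].

## Interface

Orientations are given as [roll, pitch, yaw] about the fixed x, y, z axes, in that order (R = Rz(yaw) Ry(pitch) Rx(roll)).
In Python, from bench import arm, capture, calibration gives the robot as it stands.
- The arm moves only by the shell command python3 -m crank 'ROWS' [FORCE]. ROWS is JSON, one flat list of numbers, 7 for each row, row after row: the shift along the world's x, y, z in cm, then the turn, a rotation vector about the world's x, y, z in degrees, then the opening in per cent of the stroke, from 0 (shut) to 100 (fully open). A call has 1 to 20 rows; each row is the pose to reach, as a shift and turn from the pose commanded when the call began; what a row does not reach only later rows make up. A row lasts 1/8 s, in which the tool goes at most 62.5 mm and 10.7 degrees, less where a joint would pass 70% of its speed; a pose out of reach is approached as far as the arm can. A call with a gripper value outside its range is refused whole. The fingers move at their own pace and stop on an object; FORCE is the grip in N (left out, the last holds). Time passes only in rows, so rows that repeat a pose let the fingers close. It gives the time, the measured TCP pose, the force, the opening and the grip force at its end, in the units of the state.
- arm.observe(): the state, without advancing time (a new reading comes with each control period).
- capture(name): name is "scene" or "top" or "wrist"; returns the picture (400x640x3 uint8, red, green, blue); there is no depth.
- calibration(name): a dict with "camera_matrix" (3x3 intrinsics, pixels), "R" (3x3) and "t" (3): a world point X has camera coordinates R X + t; the wrist camera has in their place "mount" (4x4, takes a point from camera to tool coordinates, whose origin is the TCP and whose axes are the flange's). Camera axes: x right, y down, z forward; pixel columns grow to the right and rows downward; lengths in m; the calibration is good to about 2 mm. A picture is of the moment at which its call begins: read the wrist's pose just before it. calibration takes no time and is no camera call.
- arm.hand_in(): hands the job in; it is judged then, once.
The state is a dict: "clock": time; "q": joint angles; "dq": joint speeds; "joint_efforts": joint torques, N m; "position": TCP position; "ee_rot": TCP orientation; "contact_force": force on the tool from outside, world axes, zero at the start; "wrist_torque": the same for the moment, N m; "width": finger opening in m; "finger_force": force on a finger pad.
Only numpy, scipy, OpenCV 4.12 (cv2) and the standard library are available. Lean on these libraries where they do the work, as an engineer would, in place of code of your own. Each camera call takes 0.05 s, during which the arm holds its last target. There are 200 camera calls.

## Working session

There is one attempt and no reset: what is moved stays moved. The work goes in short steps, Python scripts to look and compute and a shell command to move; the robot and the scene stay as the last step left them, time stands still between calls to the robot, and variables do not carry over. Pictures are saved under pics/ and viewed, at most 14 in all, crops included, and the job is handed in when it is done.

```bash
mkdir -p pics; ls; python3 - <<'E'
from bench import arm,capture,calibration
import cv2,numpy as np
print(arm.observe())
for n in("scene","top"):
    cv2.imwrite(f"pics/{n}0.png",capture(n)[...,::-1]); c=calibration(n); print(n,np.round(c["camera_matrix"],1).tolist(),np.round(c["R"],3).tolist(),np.round(c["t"],3).tolist())
print(calibration("wrist"), arm.grip_point_offset)
E
```

```text
pics
{'clock': 0.0, 'q': array([-1.17449173,  0.61592607, -0.01261558,  1.42494146,  0.00809063,
        1.10336932, -0.04041551]), 'dq': array([-6.45467540e-04, -5.84063360e-05, -5.14004001e-04, -1.27563994e-03,
        8.00801272e-04,  1.24344451e-03, -1.34712792e-03]), 'joint_efforts': array([ 3.32765212e-04, -4.69217205e+01,  2.59139305e-01, -1.71030593e+01,
        9.95768438e-03,  9.58372839e-03, -1.61964564e-06]), 'position': array([0.2664548 , 0.59223215, 0.30271933]), 'ee_rot': array([-3.13899857e+00,  3.00154713e-05,  2.71883454e+00]), 'contact_force': array([-0.29987999, -0.07602071,  0.17060693]), 'wrist_torque': array([-0.0383135 , -0.00059823,  0.00223886]), 'finger_force': 0.0, 'width': 0.08527063700219703}
scene [[389.5, 0.0, 323.4], [0.0, 389.5, 199.5], [0.0, 0.0, 1.0]] [[0.484, -0.875, -0.017], [-0.648, -0.346, -0.678], [0.588, 0.339, -0.735]] [-0.496, 0.267, 0.705]
top [[477.3, 0.0, 320.0], [0.0, 477.3, 193.7], [0.0, 0.0, 1.0]] [[-0.017, -1.0, 0.0], [-0.994, 0.017, -0.108], [0.108, -0.002, -0.994]] [-0.263, 0.517, 0.955]
{'camera_matrix': array([[277.26402747,   0.        , 315.5368001 ],
       [  0.        , 277.26402747, 194.1908283 ],
       [  0.        ,   0.        ,   1.        ]]), 'mount': array([[ 4.45756830e-05, -9.46882098e-01, -3.21580924e-01,
         8.23801908e-02],
       [ 9.99999810e-01,  2.39972079e-04, -5.67973962e-04,
        -1.15465427e-03],
       [ 6.14974819e-04, -3.21580837e-01,  9.46881929e-01,
        -6.95740615e-02],
       [ 0.00000000e+00,  0.00000000e+00,  0.00000000e+00,
         1.00000000e+00]])} 0.0539
```

View pics/top0.png

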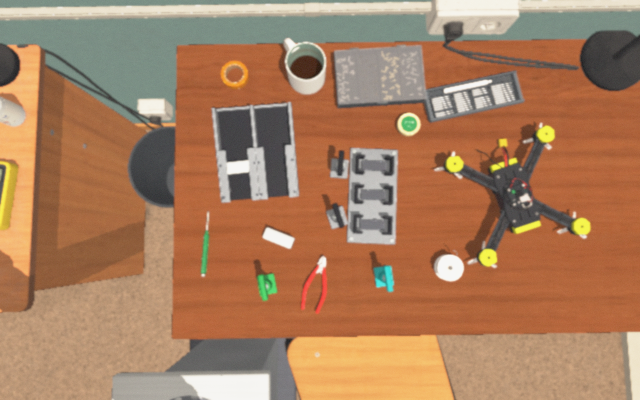

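View pics/scene0.png

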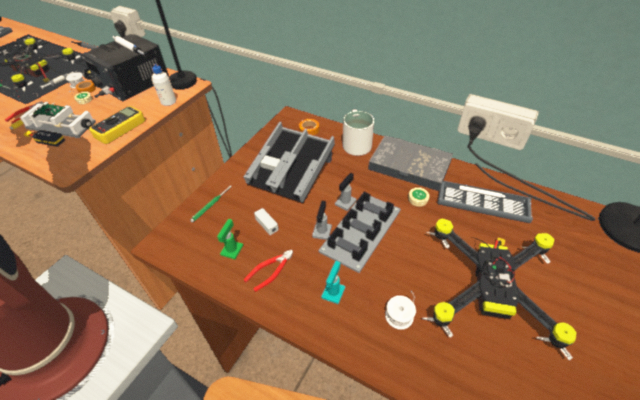

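```bash
cat > h.py <<'E'
import numpy as np,cv2
from bench import arm,capture,calibration
from scipy.spatial.transform import Rotation as Ro
def cam(n,st=None):
    c=calibration(n);K=c["camera_matrix"]
    if n!="wrist": return K,c["R"],c["t"]
    st=st or arm.observe(); T=np.eye(4);T[:3,:3]=Ro.from_euler('xyz',st["ee_rot"]).as_matrix();T[:3,3]=st["position"]
    W=np.linalg.inv(T@c["mount"]); return K,W[:3,:3],W[:3,3]
def ray(C,px,z):
    K,R,t=C; px=np.atleast_2d(np.array(px,float))
    d=np.linalg.solve(K,np.c_[px,np.ones(len(px))].T); o=-R.T@t; d=(R.T@d).T
    return o+d*((z-o[2])/d[:,2])[:,None]
def proj(C,X):
    K,R,t=C;p=K@(R@np.atleast_2d(X).T+t[:,None]);return (p[:2]/p[2]).T
def save(im,name,box=None,s=1):
    if box: im=im[box[1]:box[3],box[0]:box[2]]
    cv2.imwrite("pics/"+name,cv2.resize(im[...,::-1],None,fx=s,fy=s,interpolation=cv2.INTER_CUBIC))
E
python3 - <<'E'
from h import *
im=capture("top"); save(im,"crop1.png",(200,90,420,255),3.6)
C=cam("top")
m=cv2.inRange(cv2.cvtColor(im,cv2.COLOR_RGB2HSV),(0,0,190),(180,50,255))
for c in cv2.findContours(m,0,2)[0]:
    if cv2.contourArea(c)>60:
        r=cv2.minAreaRect(c)
        if 170<r[0][0]<480 and r[0][1]>90: print(np.round(r[0],1),np.round(r[1],1),r[2],ray(C,r[0],.024)[0].round(4), np.round(ray(C,cv2.boxPoints(r),.024),4)[:,:2].tolist())
E
```

```text
[225.  386.5] [88. 25.] -0.0 [ 0.1322 -0.0767  0.024 ] [[0.1099, 0.0101], [0.1576, 0.0108], [0.1547, -0.164], [0.1069, -0.1637]]
[321.4 264.6] [ 7.3 15.8] 7.125016689300537 [ 0.368  -0.2717  0.024 ] [[0.3534, -0.2621], [0.3848, -0.2666], [0.3827, -0.2814], [0.3513, -0.2768]]
[449.5 267.5] [25. 27.] 90.0 [ 0.3578 -0.5322  0.024 ] [[0.3835, -0.5059], [0.3825, -0.5609], [0.3323, -0.5585], [0.3332, -0.5037]]
[278.1 237.5] [30.6 11.7] 21.801406860351562 [ 0.4244 -0.184   0.024 ] [[0.4255, -0.1505], [0.4476, -0.1595], [0.4233, -0.2176], [0.4014, -0.2085]]
[372.3 206.5] [47.1 72.4] 1.5481575727462769 [ 0.4848 -0.3787  0.024 ] [[0.4127, -0.3265], [0.5623, -0.334], [0.558, -0.4318], [0.4085, -0.4227]]
[241.3 174.6] [52.  46.4] 84.05313110351562 [ 0.5559 -0.1085  0.024 ] [[0.6063, -0.0547], [0.6149, -0.151], [0.506, -0.1618], [0.4977, -0.0665]]
[290.  149.2] [94.2  8.7] 85.2363510131836 [ 0.6079 -0.2102  0.024 ] [[0.7081, -0.1938], [0.7094, -0.2122], [0.5098, -0.2263], [0.5086, -0.2083]]
[438.9 103.1] [12.4 11.9] 75.96376037597656 [ 0.7013 -0.5257  0.024 ] [[0.7115, -0.5108], [0.7173, -0.5355], [0.6912, -0.5406], [0.6854, -0.516]]
[460.8 101.8] [19.  10.2] 74.74488067626953 [ 0.7034 -0.572   0.024 ] [[0.7207, -0.5572], [0.7262, -0.5783], [0.6862, -0.5868], [0.6807, -0.5659]]
```

View pics/crop1.png

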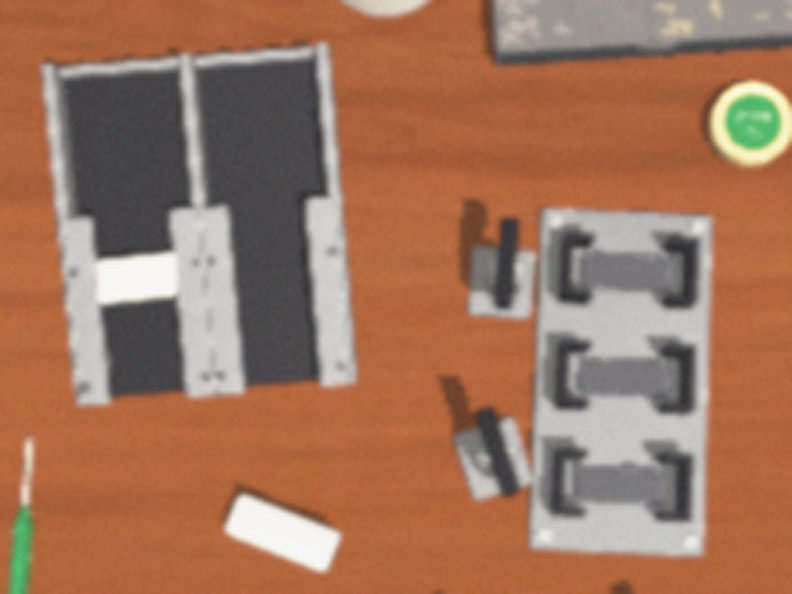

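The top view shows one jammed block in the left lane (visible at about (238,167)), and the right lane is empty, so block_a is present and block_b is absent. The loose block_c is at (278,237). The black T-bars are at (341,163) and (338,215). The green (267,287) and turquoise (385,277) posts are decoys by colour, and the crop confirms the black ones beside the carrier.

```bash
python3 - <<'E'
from h import *
C=cam("top"); f=lambda p:np.array(p,float)/3.6+[200,90]
# carrier corners z=.008
cc=ray(C,f([[540,208],[712,215],[703,553],[529,547]]),.008); print("carrier",cc.round(4).tolist(),cc.mean(0).round(4))
print("sizes",np.linalg.norm(cc-np.roll(cc,-1,0),axis=1).round(4))
x=(cc[0]+cc[1]-cc[2]-cc[3]);print("carrier yaw",np.degrees(np.arctan2(x[1],x[0])))
fd=np.array([ray(C,f(p),z)[0] for p,z in[((44,65),.0782),((328,43),.0782),((356,383),.0416),((78,405),.0416)]])
print("feeder",fd.round(4).tolist(),np.linalg.norm(fd-np.roll(fd,-1,0),axis=1).round(4))
x=fd[0]+fd[1]-fd[2]-fd[3];a=np.arctan2(x[1],x[0]);o=fd.mean(0)[:2]+.006*np.array([np.cos(a),np.sin(a)]);print("yaw",np.degrees(a),"origin",o)
for nm,e in(("far",[[510,220],[506,305]]),("near",[[487,412],[510,492]])):
    p=ray(C,f(e),.08); d=p[0]-p[1]; print(nm,p.round(4).tolist(),p.mean(0).round(4),np.linalg.norm(d),np.degrees(np.arctan2(d[1],d[0])))
b=ray(C,f([[137,279]]),.032-.025*np.sin(.209)+.024)[0];print("blk a",b)
b=ray(C,f([[225,530],[245,493],[340,537],[325,570]]),.024);print("c",b.round(4).tolist())
im=capture("top");C2=cam("scene")
m=cv2.inRange(cv2.cvtColor(im,cv2.COLOR_RGB2HSV),(0,0,215),(180,30,255))[225:250,260:300]
r=cv2.minAreaRect(cv2.findNonZero(m));p=np.array(r[0])+[260,225];bx=ray(C,cv2.boxPoints(r)+[260,225],.024);print(p,bx.round(4).tolist(),bx.mean(0))
E
```

```text
carrier [[0.612, -0.3368, 0.008], [0.6061, -0.4381, 0.008], [0.408, -0.4261, 0.008], [0.4131, -0.3257, 0.008]] [ 0.5098 -0.3817  0.008 ]
sizes [0.1015 0.1985 0.1005 0.1992]
carrier yaw -3.3300934667229827
feeder [[0.6826, -0.0594, 0.0782], [0.6925, -0.2168, 0.0782], [0.5066, -0.2284, 0.0416], [0.4967, -0.0717, 0.0416]] [0.1576 0.1899 0.157  0.1899]
yaw 3.6911918266985206 origin [ 0.60059495 -0.14369942]
far [[0.5908, -0.3154, 0.08], [0.5439, -0.3122, 0.08]] [ 0.5673 -0.3138  0.08  ] 0.04703931554363239 -3.900570690103061
near [[0.4856, -0.3007, 0.08], [0.4423, -0.3121, 0.08]] [ 0.4639 -0.3064  0.08  ] 0.044862001094097353 14.83700993517452
blk a [ 0.56644983 -0.10642052  0.05081296]
c [[0.4256, -0.1521, 0.024], [0.4464, -0.1636, 0.024], [0.4205, -0.2175, 0.024], [0.402, -0.2088, 0.024]]
[278.         237.50000095] [[0.4259, -0.1515, 0.024], [0.4466, -0.1599, 0.024], [0.423, -0.2163, 0.024], [0.4025, -0.2077, 0.024]] [ 0.42449736 -0.1838396   0.024     ]
```

```bash
python3 -m crank '[6,-4,0,0,0,-6,100, 12,-8,0,0,0,-12,100, 16.5,-13.5,0,0,0,-18,100, 20.5,-19,0,0,0,-24,100, 24,-25,0,0,0,-30,100, 26.5,-31,0,0,0,-36,100, 28,-37,0,0,0,-43,100, 28.5,-43,0,0,0,-50,100, 28,-49,0,0,0,-56,100, 27,-55,-1,0,0,-62,100, 25.5,-60.5,-3,0,0,-68,100, 23.5,-66,-5,0,0,-74,100, 20,-72,-7,0,0,-81,100, 15.8,-77.6,-10.4,0,0,-88.2,100, 15.8,-77.6,-10.4,0,0,-88.2,100, 15.8,-77.6,-10.4,0,0,-88.2,100]'
python3 - <<'E'
from h import *
st=arm.observe();C=cam("wrist",st);im=capture("wrist");save(im,"w1.png")
m=cv2.inRange(cv2.cvtColor(im,cv2.COLOR_RGB2HSV),(0,0,200),(180,35,255))
for c in cv2.findContours(m,0,2)[0]:
    if cv2.contourArea(c)>300:
        r=cv2.minAreaRect(c);b=ray(C,cv2.boxPoints(r),.024);print(np.round(r[0]),b.round(4)[:,:2].tolist(),b.mean(0).round(4))
print(st["position"],np.degrees(st["ee_rot"]),st["width"])
E
```

```text
clock: 2.2
position: [0.4212, -0.1868, 0.199]
ee_rot: [-3.138, 0.002, 1.17]
contact_force: [0.7, 0.7, 0.5]
width: 0.0855
finger_force: 0.0
[318. 186.] [[0.426, -0.151], [0.4464, -0.1596], [0.424, -0.2152], [0.4019, -0.2059]] [ 0.4246 -0.1829  0.024 ]
[ 41. 218.] [[0.0718, -0.1552], [0.1794, -0.0409], [0.2464, -0.0692], [0.152, -0.189]] [ 0.1624 -0.1136  0.024 ]
[529. 154.] [[0.511, -0.2138], [0.6964, -0.2222], [0.7004, -0.2397], [0.5114, -0.2328]] [ 0.6048 -0.2271  0.024 ]
[515.  49.] [[0.5901, -0.1307], [0.6298, -0.1292], [0.6343, -0.1452], [0.594, -0.1471]] [ 0.6121 -0.1381  0.024 ]
[551.  54.] [[0.5615, -0.1523], [0.7007, -0.1363], [0.7082, -0.1542], [0.5665, -0.1726]] [ 0.6342 -0.1538  0.024 ]
[ 0.42122637 -0.18681089  0.19895596] [-1.79787492e+02  1.30055328e-01  6.70433960e+01] 0.08547213150711877
```

View pics/w1.png

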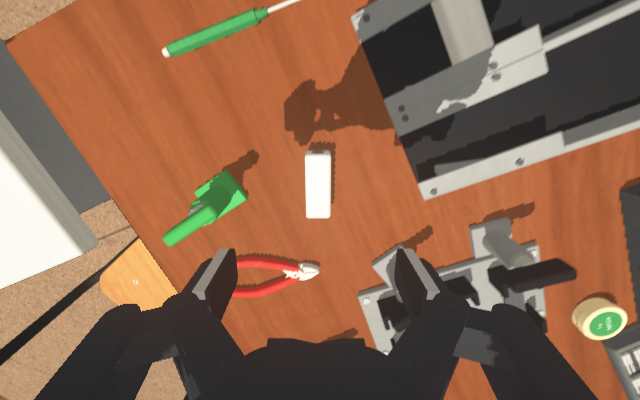

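The wrist view shows block_c at (318,186), agreeing with the top camera within 1 mm. Green post is at (215,205) and the feeder is at top right. Descending.

```bash
python3 -m crank '[0,0,-5,0,0,0.5,100, 0,0,-9,0,0,0.5,100, 0,0,-11,0,0,0.5,100, 0,0,-11,0,0,0.5,100]' 40
```

```text
clock: 2.75
position: [0.4254, -0.1817, 0.089]
ee_rot: [-3.14, -0.001, 1.191]
contact_force: [0.3, 0.1, -0.7]
width: 0.0855
finger_force: 0.0
```

```bash
python3 -m crank '[0,-0.1,-1.2,0,0,0,100, 0,-0.1,-1.2,0,0,0,50, 0,-0.1,-1.2,0,0,0,10, 0,-0.1,-1.2,0,0,0,10, 0,-0.1,-1.2,0,0,0,10, 0,-0.1,-1.2,0,0,0,10, 0,-0.1,3,0,0,0,10, 0,-0.1,3,0,0,0,10]' 40
```

```text
clock: 3.75
position: [0.4258, -0.1848, 0.1217]
ee_rot: [3.137, 0.0, 1.188]
contact_force: [1.2, 0.4, -1.3]
width: 0.023
finger_force: 40.2
```

```bash
python3 -m crank '[0,0,5,0,0,0,10, 0,0,8,0,0,0,10, 0.5,-5,8,0,0,5,10, 1,-10,8,0,0,10,10, 2,-15,8,0,0,15,10, 2.3,-19.4,8,0,0,18.6,10, 2.3,-19.4,8,0,0,18.6,10, 2.3,-19.4,8,0,0,18.6,10,2.3,-19.4,8,0,0,18.6,10]' 60
python3 - <<'E'
from h import *
st=arm.observe();C=cam("wrist",st);im=capture("wrist");save(im,"w2.png",(160,60,560,360),2)
print(st["position"],np.degrees(st["ee_rot"]))
for n,p in(("n0",[.448,-.378,.036]),("n1",[.51,-.382,.036]),("n2",[.572,-.3856,.036])): print(n,proj(C,p).round(1))
E
```

```text
clock: 4.88
position: [0.448, -0.3763, 0.1992]
ee_rot: [-3.141, -0.002, 1.515]
contact_force: [0.8, -0.3, -2.1]
width: 0.0225
finger_force: 65.1
[ 0.44798415 -0.37629224  0.19920273] [-1.79941992e+02 -1.29131600e-01  8.67970566e+01]
n0 [[315.9 198.9]]
n1 [[385.5 199.5]]
n2 [[455.1 199.7]]
```

View pics/w2.png

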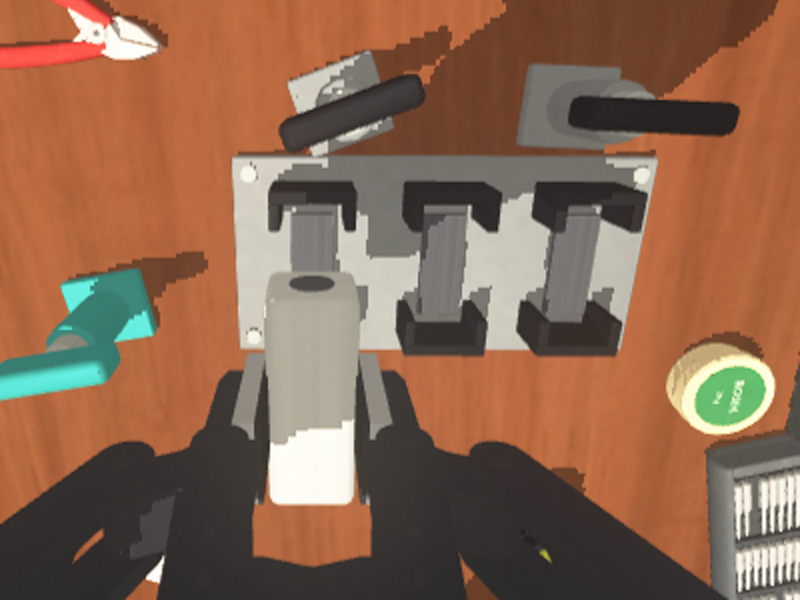

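```bash
python3 - <<'E'
from h import *
st=arm.observe();C=cam("wrist",st)
f=lambda p:np.array(p,float)/2+[160,60]
a=ray(C,f([[233,156],[657,155],[621,350],[240,350]]),.008);print(a.round(4).tolist(),a.mean(0))
w=ray(C,f([[270,183],[355,183],[403,182],[498,182],[533,181],[644,190]]),.036);print(w.round(4).tolist())
w=ray(C,f([[398,304],[487,304],[397,355],[486,355],[518,355],[608,355]]),.036);print(w.round(4).tolist())
print("block bottom end", ray(C,f([[267,503],[354,503],[266,272],[357,272]]),.1345+.012).round(4).tolist(), ray(C,f([[266,272],[357,272]]),.1345+.0).round(4).tolist())
E
```

```text
[[0.4143, -0.3262, 0.008], [0.6112, -0.3368, 0.008], [0.6069, -0.4374, 0.008], [0.4079, -0.4263, 0.008]] [ 0.51008553 -0.38168927  0.008     ]
[[0.4329, -0.335, 0.036], [0.4687, -0.337, 0.036], [0.4889, -0.3377, 0.036], [0.5289, -0.3399, 0.036], [0.5436, -0.3403, 0.036], [0.5908, -0.3468, 0.036]]
[[0.4865, -0.3932, 0.036], [0.5268, -0.3954, 0.036], [0.4859, -0.419, 0.036], [0.5275, -0.4213, 0.036], [0.5425, -0.4221, 0.036], [0.5846, -0.4245, 0.036]]
block bottom end [[0.4344, -0.4034, 0.1465], [0.4581, -0.4047, 0.1465], [0.4396, -0.3369, 0.1465], [0.4609, -0.3381, 0.1465]] [[0.4383, -0.341, 0.1345], [0.4617, -0.3423, 0.1345]]
```

```bash
python3 -m crank '[0,-0.25,-4,0,0,0,10, 0,-0.25,-8,0,0,0,10, 0,-0.25,-8.8,0,0,0,10, 0,-0.25,-9.3,0,0,0,10, 0,-0.25,-9.8,0,0,0,10, 0,-0.25,-10.1,0,0,0,10, 0,-0.25,-10.1,0,0,0,10]'
```

```text
clock: 5.8
position: [0.4484, -0.38, 0.0993]
ee_rot: [3.141, -0.001, 1.514]
contact_force: [1.2, 4.7, 0.2]
width: 0.0225
finger_force: 65.3
```

```bash
python3 -m crank '[0,0.15,0,0,0,0,10, 0,0.15,0,0,0,0,10]'; python3 -m crank '[0,0,-0.3,0,0,0,10, 0,0,-0.6,0,0,0,10, 0,0,-0.8,0,0,0,10, 0,0,-1,0,0,0,10, 0,0,-1,0,0,0,10]'
```

```text
clock: 6.05
position: [0.448, -0.3798, 0.0992]
ee_rot: [3.141, 0.001, 1.513]
contact_force: [0.7, 1.6, 0.4]
width: 0.0229
finger_force: 65.2
clock: 6.68
position: [0.4476, -0.3798, 0.0905]
ee_rot: [3.141, 0.0, 1.512]
contact_force: [-1.8, 2.8, 10.2]
width: 0.0224
finger_force: 66.7
```

```bash
python3 -m crank '[0,0.1,-0.2,0,0,0,10, 0,0.1,-0.4,0,0,0,10, 0,0.1,-0.5,0,0,0,10, 0,0.1,-0.5,0,0,0,10]'
```

```text
clock: 7.18
position: [0.4475, -0.3797, 0.0903]
ee_rot: [3.139, 0.001, 1.512]
contact_force: [-6.1, 7.9, 38.8]
width: 0.0223
finger_force: 70.3
```

```bash
python3 -m crank '[0,0,0.5,0,0,0,10, 0,0,0.5,0,0,0,45, 0,0,0.5,0,0,0,45, 0,0,0.5,0,0,0,45, 0,0,5,0,0,0,45, 0,-3,11,0,0,0,45, 0,-6,11,0,0,0,45,  0,-6,11,0,0,0,45, 0,-6,11,0,0,0,45]'
python3 - <<'E'
from h import *
st=arm.observe();C=cam("wrist",st);im=capture("wrist");save(im,"w3.png",(200,60,520,300),2.5)
print(st["position"],np.degrees(st["ee_rot"]))
m=cv2.inRange(cv2.cvtColor(im,cv2.COLOR_RGB2HSV),(0,0,225),(180,30,255))
for c in cv2.findContours(m,0,2)[0]:
    if cv2.contourArea(c)>300:
        r=cv2.minAreaRect(c);b=ray(C,cv2.boxPoints(r),.036);print(np.round(r[0]),b.round(4)[:,:2].tolist(),b.mean(0).round(4),np.linalg.norm(b-np.roll(b,1,0),axis=1).round(4))
print(proj(C,[[.4482,-.3781,.036]]))
E
```

```text
clock: 8.3
position: [0.4475, -0.4372, 0.1927]
ee_rot: [-3.14, -0.002, 1.513]
contact_force: [-1.1, 0.9, -0.0]
width: 0.0385
finger_force: 0.0
[ 0.44747103 -0.43718663  0.19273234] [-1.79907117e+02 -1.40344831e-01  8.66919418e+01]
[592. 308.] [[0.7202, -0.6166], [0.7021, -0.5231], [0.7133, -0.5247], [0.7327, -0.6184]] [ 0.7171 -0.5707  0.036 ] [0.0126 0.0952 0.0113 0.0957]
[226. 277.] [[0.337, -0.5146], [0.3582, -0.4891], [0.3759, -0.507], [0.3548, -0.5337]] [ 0.3565 -0.5111  0.036 ] [0.0261 0.0331 0.0252 0.0339]
[312. 130.] [[0.438, -0.3488], [0.4602, -0.3501], [0.4575, -0.4097], [0.4333, -0.4083]] [ 0.4473 -0.3792  0.036 ] [0.0596 0.0222 0.0596 0.0242]
[[312.5755786  130.12807292]]
```

View pics/w3.png

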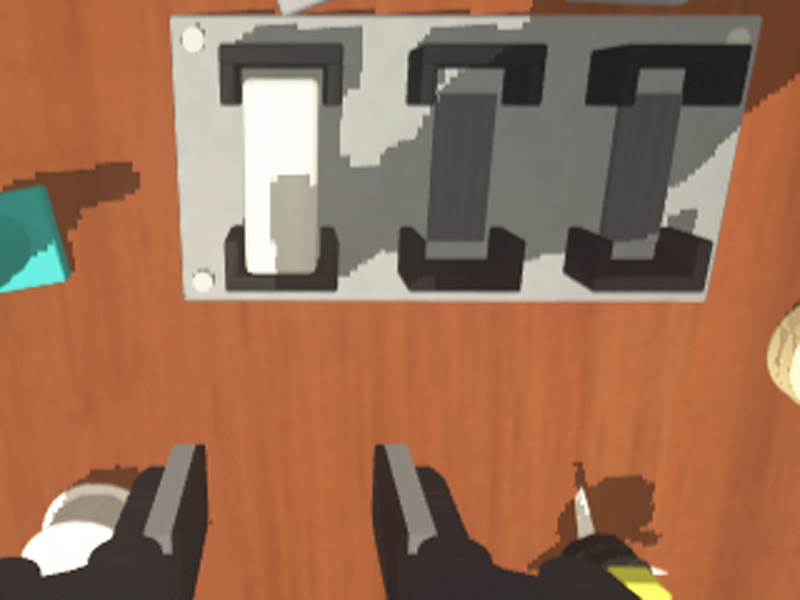

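Block_c sits in nest0 (crop (281,175)), centred within 1.2 mm. I'll press its top with shut fingers to check the height.

```bash
python3 -m crank '[0,3,0,0,0,0,0, 0,6,-2,0,0,0,0, 0,6,-5,0,0,0,0, 0,6,-7,0,0,0,0, 0,6,-7.8,0,0,0,0, 0,6,-8.1,0,0,0,0, 0,6,-8.4,0,0,0,0, 0,6,-8.4,0,0,0,0]'
```

```text
clock: 9.35
position: [0.4478, -0.3784, 0.1103]
ee_rot: [3.141, 0.0, 1.513]
contact_force: [0.2, -1.3, -0.4]
width: 0.0001
finger_force: 0.0
```

```bash
python3 -m crank '[0,0,-0.2,0,0,0,0, 0,0,-0.3,0,0,0,0, 0,0,-0.4,0,0,0,0, 0,0,-0.4,0,0,0,0, 0,0,-0.4,0,0,0,0]';  python3 -m crank '[0,0,1,0,0,0,0,0,0,4,0,0,0,0]'
```

```text
clock: 9.98
position: [0.448, -0.3787, 0.1086]
ee_rot: [3.14, 0.001, 1.513]
contact_force: [-3.0, 1.7, 13.6]
width: -0.0
finger_force: 7.0
clock: 10.22
position: [0.447, -0.3776, 0.1453]
ee_rot: [-3.139, -0.002, 1.513]
contact_force: [0.7, 0.1, -0.1]
width: -0.0
finger_force: 0.0
```

```bash
cat >> h.py <<'E'
FO=np.array([.6006,-.1437]);FY=np.radians(3.7);A=np.radians(12)
def feed(u,y,w):
    xf=u*np.cos(A)-w*np.sin(A);c,s=np.cos(FY),np.sin(FY)
    return np.array([FO[0]+c*xf-s*y,FO[1]+s*xf+c*y,.032+u*np.sin(A)+w*np.cos(A)])
def go(pos,yaw,tilt,cmd=None):
    "shift cm and turn deg from the current pose"
    st=arm.observe();R0=Ro.from_euler('xyz',st["ee_rot"])
    T=Ro.from_rotvec(-tilt*np.array([-np.sin(FY),np.cos(FY),0]))*Ro.from_euler('xyz',[np.pi,0,np.radians(yaw)])
    print("shift",((np.array(pos)-st["position"])*100).round(2),"turn",np.degrees((T*R0.inv()).as_rotvec()).round(1),"to",np.round(pos,4))
E
python3 - <<'E'
from h import *
for w in(.19,.076): go(feed(-.027,.038,w),93.7,A)
E
```

```text
shift [ 8.54 26.75  6.69] turn [ -0.1 -12.2   7. ] to [ 0.5324 -0.11    0.2122]
shift [10.9  26.91 -4.46] turn [ -0.1 -12.2   7. ] to [ 0.556  -0.1085  0.1007]
```

```bash
python3 -m crank '[0,0,5,0,0,0,0, 2,5,6.3,0,-2,1,50, 4,10,6.3,0,-4,2,100, 6,15,6.3,0,-6,4,100, 7,20,6.3,0,-8,5,100, 8.5,25,6.3,0,-10,6,100, 8.5,26.7,6.3,0,-12.2,7,100, 8.5,26.7,6.3,0,-12.2,7,100, 8.5,26.7,6.3,0,-12.2,7,100, 8.5,26.7,6.3,0,-12.2,7,100]' 50
python3 - <<'E'
from h import *
st=arm.observe();C=cam("wrist",st);im=capture("wrist");save(im,"w4.png",(180,40,480,340),2)
print(st["position"],np.degrees(st["ee_rot"]))
for u in(-.095,.01,.095):
  print(proj(C,[feed(u,y,.030 if u<.05 else .027) for y in(.079,.06,.016,-.003)]).round(0).tolist())
m=cv2.inRange(cv2.cvtColor(im,cv2.COLOR_RGB2HSV),(0,0,225),(180,30,255));m[:,:270]=0
for c in cv2.findContours(m,0,2)[0]:
    if cv2.contourArea(c)>200:
        r=cv2.minAreaRect(c);print(np.round(r[0]),np.round(r[1]),r[2],ray(C,r[0],feed(-.027,.038,.024)[2]))
print(proj(C,feed(-.027,.038,.024)))
E
```

```text
clock: 11.48
position: [0.5327, -0.1131, 0.2091]
ee_rot: [2.929, 0.002, 1.632]
contact_force: [0.4, -0.4, 0.0]
width: 0.0853
finger_force: 0.0
[ 0.53274494 -0.11307734  0.20905235] [1.67801213e+02 1.02348426e-01 9.35319587e+01]
[[232.0, 148.0], [235.0, 171.0], [239.0, 219.0], [241.0, 238.0]]
[[361.0, 148.0], [360.0, 170.0], [357.0, 219.0], [356.0, 238.0]]
[[463.0, 147.0], [459.0, 169.0], [451.0, 217.0], [448.0, 236.0]]
[519. 307.] [32. 61.] 64.05770111083984 [[ 0.84236076 -0.26410579  0.04986193]]
[316. 196.] [37. 26.] 90.0 [[ 0.56715848 -0.10997344  0.04986193]]
[[315.76981564 193.18259631]]
```

View pics/w4.png

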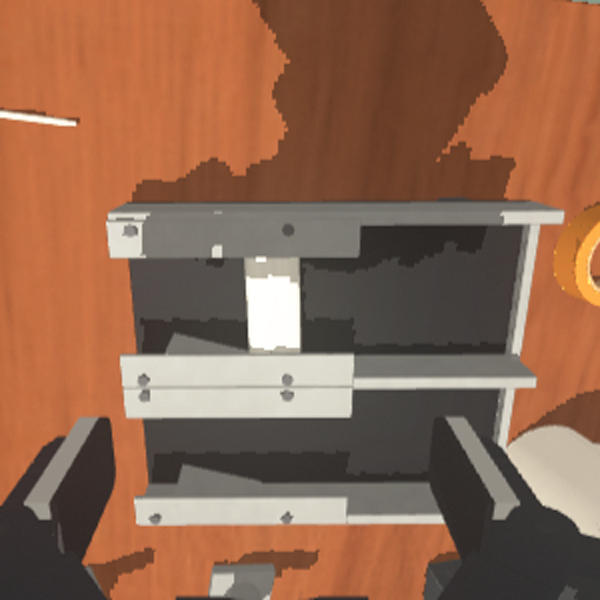

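```bash
python3 -m crank '[0.6,0.2,-3,0,0,0,100, 1.2,0.4,-6,0,0,0,100, 1.8,0.5,-8.5,0,0,0,100, 1.8,0.5,-8.5,0,0,0,100, 1.8,0.5,-8.5,0,0,0,100]'
python3 - <<'E'
from h import *
go(feed(-.026,.039,.077),95,A)
E
```

```text
clock: 12.15
position: [0.5509, -0.107, 0.1246]
ee_rot: [2.928, 0.001, 1.634]
contact_force: [0.9, -0.4, 0.3]
width: 0.0853
finger_force: 0.0
shift [ 0.58 -0.04 -2.27] turn [-0.2  0.2  1.3] to [ 0.5567 -0.1075  0.1019]
```

```bash
python3 -m crank '[0.3,0,-1.2,0,0,1.2,100, 0.6,0,-2.1,0,0,1.2,100, 0.6,0,-2.1,0,0,1.2,100, 0.6,0,-2.1,0,0,1.2,50, 0.6,0,-2.1,0,0,1.2,10, 0.6,0,-2.1,0,0,1.2,10, 0.6,0,-2.1,0,0,1.2,10, 0.6,0,-2.1,0,0,1.2,10]' 30
python3 - <<'E'
from h import *
go(feed(.045,.039,.079),94,A)
E
```

```text
clock: 13.15
position: [0.5568, -0.1063, 0.1032]
ee_rot: [2.928, 0.001, 1.656]
contact_force: [-0.4, 0.4, 2.1]
width: 0.0232
finger_force: 30.1
shift [6.88 0.33 1.54] turn [-0.   0.2 -0.9] to [ 0.6256 -0.103   0.1186]
```

```bash
python3 -m crank '[1,0.05,0.28,0,0,0,10, 2,0.1,0.5,0,0,-0.3,10, 3,0.2,0.72,0,0,-0.6,10, 4,0.25,0.94,0,0,-0.9,10, 5,0.3,1.15,0,0,-0.9,10, 6,0.35,1.35,0,0,-0.9,10, 6.9,0.4,1.55,0,0,-0.9,10, 6.9,0.4,1.55,0,0,-0.9,10]' 40
python3 - <<'E'
from h import *
go(feed(.045,.039,.18),93.7,A)
E
```

```text
clock: 14.15
position: [0.6266, -0.102, 0.1186]
ee_rot: [2.928, 0.001, 1.641]
contact_force: [-0.7, 0.1, -0.5]
width: 0.023
finger_force: 46.1
shift [-2.19 -0.23  9.88] turn [ 0.   0.3 -0.3] to [ 0.6047 -0.1044  0.2174]
```

```bash
python3 -m crank '[-0.6,0,3,0,0,0,10, -1.5,0,7,0,0,0,10, -2.2,-0.2,10,0,0,0,10, -2.8,-5,10,0,2,-1,10, -3.5,-10,10,0,4,-2,10, -4,-15,10,0,6,-4,10, -4.6,-20,10,0,8,-5,10, -5,-25,10,0,10,-6,10, -5.4,-28.2,9.5,0,12,-7.3,10, -5.4,-28.2,9.5,0,12,-7.3,10, -5.4,-28.2,9.5,0,12,-7.3,10]' 60
python3 - <<'E'
from h import *
go([.572,-.3853,.21],86.7,0)
st=arm.observe();C=cam("wrist",st);im=capture("wrist");save(im,"w5.png",(160,60,480,300),2.5)
print(st["position"],st["contact_force"],st["width"],proj(C,[.572,-.3853,.036]))
E
```

```text
clock: 15.52
position: [0.5718, -0.3829, 0.2129]
ee_rot: [3.139, -0.003, 1.514]
contact_force: [0.4, 1.2, -1.1]
width: 0.0225
finger_force: 64.8
shift [ 0.02 -0.24 -0.29] turn [-0.2  0.2 -0. ] to [ 0.572  -0.3853  0.21  ]
[ 0.57177207 -0.38286955  0.21289521] [ 0.42204906  1.1935766  -1.06292673] 0.022521328241203942 [[315.40225732 194.84838853]]
```

View pics/w5.png

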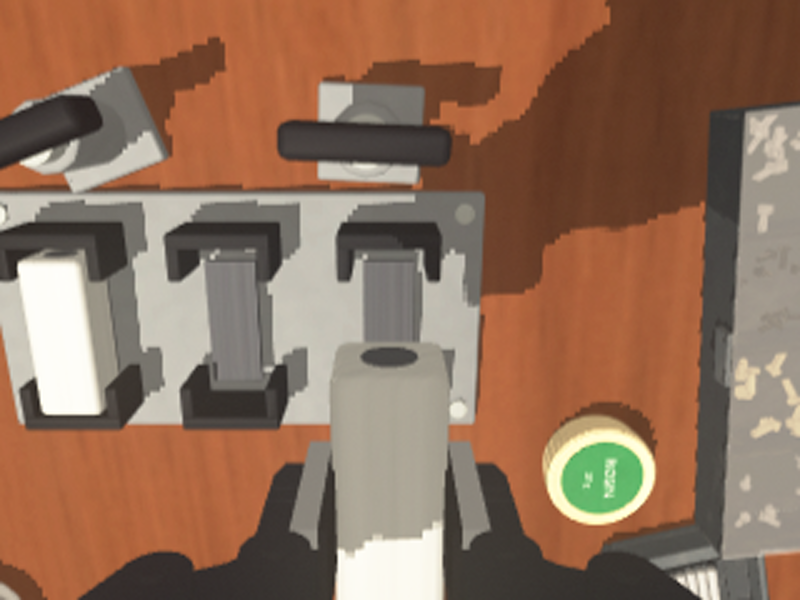

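```bash
python3 -m crank '[0,-0.15,-5,0,0,0,10, 0,-0.15,-9,0,0,0,10, 0,-0.15,-10.2,0,0,0,10, 0,-0.15,-10.7,0,0,0,10, 0,-0.15,-11.1,0,0,0,10, 0,-0.15,-11.3,0,0,0,10, 0,-0.15,-11.3,0,0,0,10]'
```

```text
clock: 16.45
position: [0.5718, -0.3853, 0.1002]
ee_rot: [3.138, -0.001, 1.513]
contact_force: [0.0, 0.5, -0.8]
width: 0.0225
finger_force: 65.5
```

```bash
python3 -m crank '[0,0,-0.3,0,0,0,10, 0,0,-0.6,0,0,0,10, 0,0,-0.8,0,0,0,10, 0,0,-1,0,0,0,10, 0,0,-1.1,0,0,0,10, 0,0,-1.1,0,0,0,10]'
```

```text
clock: 17.2
position: [0.572, -0.3859, 0.0909]
ee_rot: [3.137, -0.0, 1.513]
contact_force: [-2.5, 2.4, 9.1]
width: 0.0222
finger_force: 66.9
```

```bash
python3 -m crank '[0,0,-0.2,0,0,0,10, 0,0,-0.1,0,0,0,45, 0,0,0.2,0,0,0,45, 0,0,0.2,0,0,0,45, 0,0,3,0,0,0,45, 0,0,5,0,0,0,0, 0,0,5,0,0,0,0, 0,0,5,0,0,0,0, 0,0,3,0,0,0,0, 0,0,2.2,0,0,0,0, 0,0,2,0,0,0,0, 0,0,1.8,0,0,0,0, 0,0,1.6,0,0,0,0, 0,0,1.6,0,0,0,0]'
```

```text
clock: 18.95
position: [0.5708, -0.385, 0.1086]
ee_rot: [3.14, -0.004, 1.513]
contact_force: [-6.8, 5.4, 21.1]
width: -0.0001
finger_force: 10.6
```

```bash
python3 -m crank '[0,0,2,0,0,0,0, 0,0,6,0,0,-5,0, 0,1.5,9,0,0,-15,50, 0,3,9.5,0,0,-25,100, -0.2,5,10,0,0,-35,100, -0.4,7,10,0,0,-45,100, -0.4,7,10,0,0,-55,100, -0.4,7,10,0,0,-65,100, -0.4,7,10,0,0,-75,100, -0.4,7,10,0,0,-85,100, -0.4,7,10,0,0,-90.6,100, -0.4,7,10,0,0,-90.6,100, -0.4,7,10,0,0,-90.6,100]' 30
python3 - <<'E'
from h import *
st=arm.observe();C=cam("wrist",st);im=capture("wrist");save(im,"w6.png",(120,0,520,300),2)
print(st["position"],np.degrees(st["ee_rot"]),st["q"][6])
print(proj(C,[[.5908,-.3154,.08],[.5439,-.3122,.08],[.4856,-.3007,.08],[.4423,-.3121,.08]]).round(0).tolist())
E
```

```text
clock: 20.58
position: [0.5677, -0.3157, 0.205]
ee_rot: [3.138, -0.0, -0.067]
contact_force: [0.6, 0.2, -0.4]
width: 0.0852
finger_force: 0.0
[ 0.56768697 -0.31570157  0.20501922] [ 1.79808267e+02 -5.90863055e-03 -3.83709303e+00] -0.6406340651684752
[[311.0, 186.0], [311.0, 243.0], [302.0, 304.0], [319.0, 343.0]]
```

View pics/w6.png

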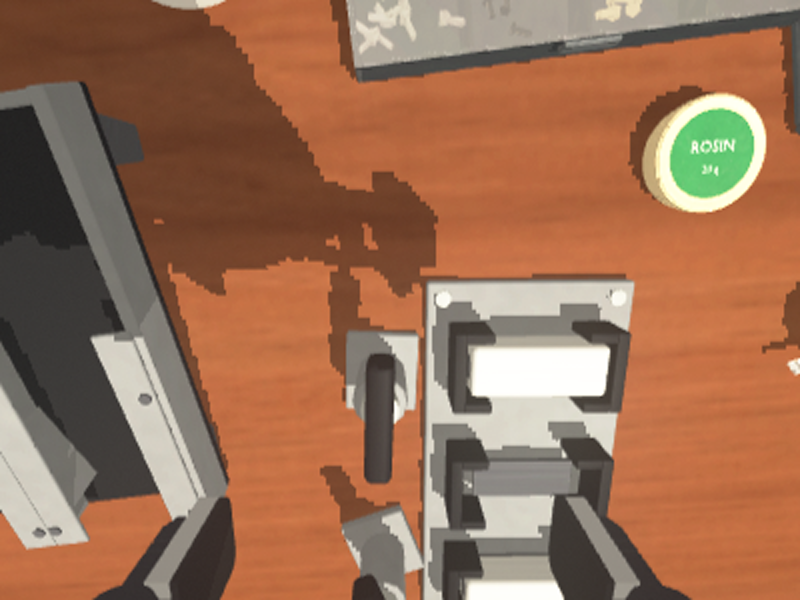

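```bash
python3 -m crank '[0,0.2,-4,0,0,0,100, 0,0.2,-6.6,0,0,0,100, 0,0.2,-6.6,0,0,0,50, 0,0.2,-6.6,0,0,0,0, 0,0.2,-6.6,0,0,0,0, 0,0.2,-6.6,0,0,0,0, 0,0.2,-6.6,0,0,0,0]' 30; python3 -m crank '[0,0,0,0,0,3,0, 0,0,0,0,0,6,0, 0,0,0,0,0,6,0]';python3 -c "
from bench import arm;print(arm.observe()['wrist_torque'])"
```

```text
clock: 21.5
position: [0.5684, -0.3115, 0.1407]
ee_rot: [-3.14, -0.002, -0.069]
contact_force: [-1.7, 4.6, 4.9]
width: 0.01
finger_force: 31.1
clock: 21.88
position: [0.5683, -0.3116, 0.1407]
ee_rot: [-3.139, -0.004, 0.031]
contact_force: [-0.5, 4.9, 6.2]
width: 0.0103
finger_force: 57.0
[ 1.17049694  0.11394709 -1.23899412]
```

```bash
python3 -m crank '[0,-0.1,0.2,0,0,-6,0, 0,-0.1,0.2,0,0,-12,0, 0,-0.1,0.2,0,0,-18,0, 0,-0.1,0.2,0,0,-18,0]';python3 -c "
from bench import arm;s=arm.observe();print(s['wrist_torque'],s['q'])"
```

```text
clock: 22.38
position: [0.5686, -0.3115, 0.1407]
ee_rot: [-3.139, 0.001, -0.275]
contact_force: [1.2, 6.0, -0.8]
width: 0.0101
finger_force: 29.9
[ 1.32530265 -0.24960656 -0.08333671] [ 0.07073127  0.91158176  0.74370147  1.60180473 -0.73413314  0.92941207
 -0.76546446]
```

```bash
python3 -m crank '[0,0.15,0,0,0,-10,0, 0,0.15,0,0,0,-20,0, 0,0.15,0,0,0,-30,0, 0,0.15,0,0,0,-40,0, 0,0.15,0,0,0,-50,0, 0,0.15,0,0,0,-50,0]';python3 -c "
from bench import arm;s=arm.observe();print(s['wrist_torque'],s['q'])"
```

```text
clock: 23.12
position: [0.5688, -0.3111, 0.1408]
ee_rot: [3.14, 0.003, -1.146]
contact_force: [2.1, 5.6, -2.3]
width: 0.0103
finger_force: 30.2
[ 1.05396564 -0.49854762 -0.05061141] [-0.01585965  0.99412933  0.95106008  1.60365266 -0.90978724  1.04448098
 -1.50358587]
```

```bash
python3 -m crank '[0,0.1,0,0,0,-10,0, 0,0.1,0,0,0,-20,0, 0,0.1,0,0,0,-30,0, 0,0.1,0,0,0,-40,0, 0,0.1,0,0,0,-40,0]';python3 -c "
from bench import arm;s=arm.observe();print(s['wrist_torque'],s['q'])"
```

```text
clock: 23.75
position: [0.5691, -0.3111, 0.1409]
ee_rot: [3.139, 0.002, -1.842]
contact_force: [4.4, 3.1, -4.0]
width: 0.0099
finger_force: 30.4
[ 0.73948184 -0.98460694 -0.0748111 ] [-0.0634308   1.06460859  1.09404375  1.60468575 -1.0247339   1.14260772
 -2.11979958]
```

```bash
python3 -m crank '[-0.1,0.1,0,0,0,-8,0, -0.1,0.1,0,0,0,-16,0, -0.1,0.1,0,0,0,-22,0, -0.1,0.1,0,0,0,-26,0, -0.1,0.1,0,0,0,-26,0]';python3 -c "
from bench import arm;s=arm.observe();print(s['wrist_torque'],s['q'])"
```

```text
clock: 24.38
position: [0.569, -0.3111, 0.1409]
ee_rot: [-3.141, 0.002, -2.295]
contact_force: [6.1, 0.6, -7.3]
width: 0.0101
finger_force: 30.1
[ 0.18687031 -1.43387772 -0.02807556] [-0.08607414  1.10838437  1.17484195  1.60789353 -1.08931465  1.20166869
 -2.52963362]
```

```bash
python3 -m crank '[-0.1,0,0.1,0,0,-3,0, -0.1,0,0.1,0,0,-6,0, -0.1,0,0.1,0,0,-6,0]';python3 -c "
from bench import arm;s=arm.observe();print(s['wrist_torque'],s['q'])"
```

```text
clock: 24.75
position: [0.5689, -0.311, 0.141]
ee_rot: [-3.141, 0.001, -2.393]
contact_force: [8.2, -1.0, -10.4]
width: 0.0101
finger_force: 46.1
[-0.25929299 -1.67886682  1.16049444] [-0.09032357  1.11674112  1.19003069  1.60853491 -1.10014917  1.2128722
 -2.62123484]
```

```bash
python3 -m crank '[0,0,0,0,0,5,0, 0,0,0,0,0,5,100, 0,0,0,0,0,5,100, 0,0,0,0,0,5,100, 0,0,5,0,0,5,100, 0,0,6.5,0,0,15,100, -2,0,6.5,0,0,25,100, -4,0.2,6.5,0,0,35,100, -6,0.4,6.5,0,0,45,100, -8,0.6,6.5,0,0,55,100, -10.2,0.6,6.5,0,0,65,100, -10.2,0.6,6.5,0,0,75,100, -10.2,0.6,6.5,0,0,85,100, -10.2,0.6,6.5,0,0,95,100, -10.2,0.6,6.5,0,0,105,100, -10.2,0.6,6.5,0,0,115,100, -10.2,0.6,6.5,0,0,125,100, -10.2,0.6,6.5,0,0,135,100, -10.2,0.6,6.5,0,0,145,100, -10.2,0.6,6.5,0,0,152,100]' 30; python3 -m crank '[0,0,0,0,0,0,100,0,0,0,0,0,0,100]'
python3 - <<'E'
from h import *
st=arm.observe();C=cam("wrist",st);im=capture("wrist");save(im,"w7.png",(120,0,520,300),2)
print(st["position"],np.degrees(st["ee_rot"]),st["q"][6])
print(proj(C,[[.487,-.298,.08],[.444,-.3095,.08],[.4655,-.304,.08]]).round(0).tolist())
E
```

```text
clock: 27.25
position: [0.4628, -0.306, 0.2078]
ee_rot: [3.137, -0.0, 0.249]
contact_force: [-0.1, 0.9, -0.8]
width: 0.0858
finger_force: 0.0
clock: 27.5
position: [0.4633, -0.3056, 0.2076]
ee_rot: [3.138, -0.0, 0.243]
contact_force: [0.8, -0.4, 1.0]
width: 0.0852
finger_force: 0.0
[ 0.46331534 -0.30557619  0.20755107] [ 1.79776844e+02 -1.85650274e-02  1.39506757e+01] -0.28419746008302366
[[311.0, 182.0], [312.0, 236.0], [312.0, 210.0]]
```

View pics/w7.png

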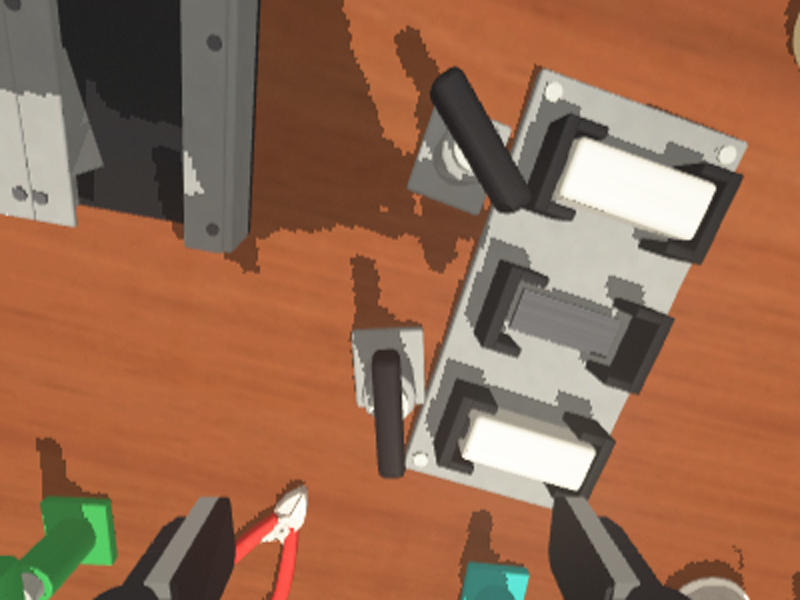

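Both seated blocks show white in nest0 and nest2, and the far bar is turned. The near bar is centred at about crop (388,413). Gripping it.

```bash
python3 -m crank '[0.1,0,-4,0,0,2,100, 0.1,0,-6.7,0,0,2,100, 0.1,0,-6.7,0,0,2,50, 0.1,0,-6.7,0,0,2,0, 0.1,0,-6.7,0,0,2,0, 0.1,0,-6.7,0,0,2,0, 0.1,0,-6.7,0,0,2,0]' 30; python3 -m crank '[0,0,0,0,0,6,0, 0,0,0,0,0,12,0, 0,0,0,0,0,12,0]';python3 -c "
from bench import arm;s=arm.observe();print(s['wrist_torque'],s['q'])"
```

```text
clock: 28.42
position: [0.4648, -0.3045, 0.1414]
ee_rot: [3.14, -0.002, 0.282]
contact_force: [-1.7, 1.6, 4.5]
width: 0.0099
finger_force: 31.5
clock: 28.8
position: [0.4648, -0.3047, 0.1414]
ee_rot: [3.139, -0.002, 0.49]
contact_force: [-0.9, 3.0, 6.7]
width: 0.01
finger_force: 31.7
[0.55717664 0.30903296 0.06290005] [ 0.23849869  0.73157849  0.48510879  1.87666374 -0.53345185  0.66140841
 -0.03389295]
```

CCW gives freely here, so I'll turn the near knob on.

```bash
python3 -m crank '[0,0,0.1,0,0,10,0, 0,0,0.1,0,0,20,0, 0,0,0.1,0,0,30,0, 0,0,0.1,0,0,40,0, 0,0,0.1,0,0,50,0, 0,0,0.1,0,0,60,0, 0,0,0.1,0,0,70,0, 0,0,0.1,0,0,80,0, 0,0,0.1,0,0,80,0]';python3 -c "
from bench import arm;s=arm.observe();print(s['wrist_torque'],s['q'])"
```

```text
clock: 29.92
position: [0.4649, -0.3049, 0.1415]
ee_rot: [3.137, -0.001, 1.883]
contact_force: [0.9, 1.7, 0.9]
width: 0.0099
finger_force: 30.9
[ 0.34382752 -0.19113735  0.08309749] [ 0.48298849  0.68316395  0.093471    1.86724833 -0.112754    0.59431217
  0.96167318]
```

```bash
python3 -m crank '[0,0,0,0,0,10,0, 0,0,0,0,0,20,0, 0,0,0,0,0,30,0, 0,0,0,0,0,35,0, 0,0,0,0,0,39,0, 0,0,0,0,0,39,0]';python3 -c "
from bench import arm;s=arm.observe();print(s['wrist_torque'],s['q'])"
```

```text
clock: 30.68
position: [0.4651, -0.305, 0.1415]
ee_rot: [3.137, -0.0, 2.559]
contact_force: [2.3, 2.4, 0.4]
width: 0.0099
finger_force: 39.2
[ 0.54552465 -0.30157943 -0.85854308] [ 0.60469957  0.68341631 -0.09591587  1.86141825  0.09826699  0.60112519
  1.43760939]
```

```bash
python3 -m crank '[0,0,0,0,0,-3,0, 0,0,0,0,0,-3,100, 0,0,0,0,0,-3,100, 0,0,0,0,0,-3,100, 0,0,5,0,0,-3,100, 0,4,10,0,0,-3,100, 0,10,15,0,0,-3,100, 0,16,15,0,0,-3,100, 0,21,15,0,0,-3,100, 0,21,15,0,0,-3,100, 0,21,15,0,0,-3,100]'
python3 - <<'E'
from h import *
im=capture("top");save(im,"t2.png",(200,90,480,300),2.8)
C=cam("top")
m=cv2.inRange(cv2.cvtColor(im,cv2.COLOR_RGB2HSV),(0,0,225),(180,30,255))[:,345:400]
for c in cv2.findContours(m,0,2)[0]:
    if cv2.contourArea(c)>60:
        r=cv2.minAreaRect(c);b=ray(C,cv2.boxPoints(r)+[345,0],.036);print(b.mean(0).round(4),np.round(r[1]),r[2])
E
```

```text
clock: 32.05
position: [0.4645, -0.0959, 0.2914]
ee_rot: [3.139, 0.0, 2.515]
contact_force: [0.9, -0.0, 0.5]
width: 0.0855
finger_force: 0.0
[ 0.4472 -0.3799  0.036 ] [11. 30.] 90.0
[ 0.5725 -0.3845  0.036 ] [11. 29.] 90.0
[ 0.9119 -0.3891  0.036 ] [ 7. 54.] 90.0
```

View pics/t2.png

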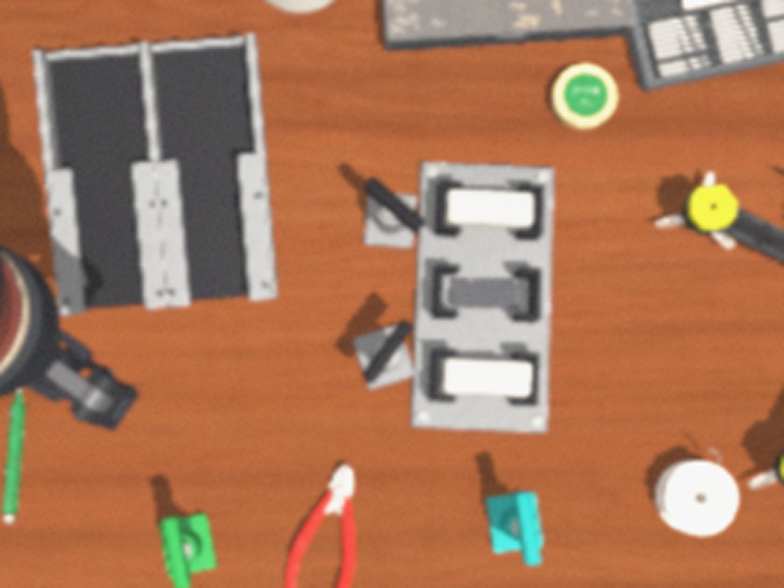

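The top view shows both blocks in nests (crop (490,207) and (487,377)), both bars turned to their stops, the feeder empty and the bystanders in place.

```bash
python3 -c "
from bench import arm;print(arm.hand_in())"
```

```text
the job is handed in; nothing more can be done
None
```

I loaded both blocks present (block_a from the feeder, and block_c; block_b was absent) into nest2 and nest0 and pressed them flush, turned both clamp knobs to their tight stops (far one clockwise, near one counterclockwise), and handed the job in at about 32 s; hand-in returned no verdict.

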